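Seat the pilot needle and back it off a quarter turn

ROBOT

A 6-joint arm with a two-finger parallel gripper is mounted at the origin on the work surface; the furniture and walls round the work are solid. World frame = base frame: x ahead of the robot, y to its left, z up, the work surface at z = 0. Lengths are in m, angles in rad, forces in N, time in s.
With the tool pointing down it reaches from about 0.35 to 0.725 m from the base axis. Payload 4.3 kg.
Tool frame: the origin (TCP) lies at the very end of the fingers, on their centre line; the grasp point (between the pads) lies robot.tcp_to_grasp behind it (robot.tcp_to_grasp is the distance from the TCP to the grasp point, in m); z points along the fingers, y is the line along which they close (so a half turn about z gives the same grasp; the last joint's range is limited). The gripper opens to 85 mm and grips with 20 to 120 N. Pads are 22 mm wide; open, the fingers measure 114 mm over their backs; the gripper's body (76 mm by 85 mm) begins 54 mm behind the grasp point. The pads swing forward as they close: fully open they stand 13 mm farther back than shut.
Start: joints at [1.215, 0.377, 0.081, 1.274, 0, 1.46], TCP at [0.14, 0.558, 0.231] pointing down, gripper open.
Joint ranges: [-2.72, 2.72], [-0.84, 1.66], [-1.02, 1.22], [-1.77, 2.12], [-1.37, 1.28], [-3.14, 3.14]. Speed limits (rad/s): [2.57, 2.57, 3.14, 3.14, 3.14, 3.14].

INTERFACE

Orientations are given as a unit quaternion [x, y, z, w].
In Python, from station import robot gives the robot as it stands.
- The arm moves only by the tool carry_out, never from a script. Its argument "commands" is a list of rows, each an object of numbers: "fingers": the opening, from 0 (shut) to 1 (fully open); "x", "y", "z": the shift along the world's x, y, z in normalised numbers (1 is 50 cm); "roll": the turn about the world's z in parts of the range, where 1.0 means pi rad. A call has 1 to 8 rows; each row is the pose to reach, as a shift and turn from the pose commanded when the call began; what a row does not reach only later rows make up. A row lasts 1/12 s, in which the tool goes at most 41.7 mm and 7.16 degrees, less where a joint would pass 70% of its speed; a pose out of reach is approached as far as the arm can. A call with a gripper value outside its range is refused whole. The fingers move at their own pace and stop on an object; "newtons" is the grip in N (left out, the last holds). Time passes only in rows, so rows that repeat a pose let the fingers close. It gives the time, the measured TCP pose, the force, the opening and the grip force at its end, in the units of the state.
- robot.read_state(): the state, without advancing time (a new reading comes with each control period).
- robot.snapshot(name): name is "side" or "top" or "wrist"; returns (picture, depth): 400x640x3 uint8, blue, green, red; 400x640 float32, m along the optical axis (not along the pixel's ray), 0 where there is no reading.
- robot.camera_params(name): a dict with "K" (3x3 intrinsics, pixels), "dist_coeffs" ([k1, k2, p1, p2, k3] as OpenCV has them; the pictures are not rectified), "eye" and "rotation" of the camera in the world. Camera axes: x right, y up, looking along -z (the intrinsics and any distortion apply to the point x, -y, -z); pixel columns grow to the right and rows downward; lengths in m; the calibration is good to about 2 mm. A picture is of the moment at which its call begins: read the wrist's pose just before it. camera_params takes no time and is no camera call; for the wrist camera it gives the pose at the moment of the call.
- robot.job_done(): hands the job in; it is judged then, once.
Trained networks look in the newest picture that a camera, given by its name, has taken for a name from the list of things; names that differ only in an ending like _2 or _b are one class to them, and where a whole thing is asked for, a point or a joint stands for the part that bears it (a point fixed in the world has none). Each returns a list of dicts, best first, with "confidence" (0 to 1); they miss things now and then, are a little off and sometimes report something else, mostly with a low value. They report only what shows in the picture. A call takes as long as a camera call.
- robot.silhouettes(thing, camera): "region" (400x640 bool, what is visible of it) and "position" ([column, row] in pixels, amid what is visible of it).
The state is a dict: "t": time; "joint_pos": joint angles; "qd": joint speeds; "joint_torque": joint torques, N m; "eef_pos": TCP position; "tool_rot": TCP orientation; "force": force on the tool from outside, world axes, zero at the start; "ft_torque": the same for the moment, N m; "finger_gap": opening from 0.0 (shut) to 1.0 (fully open); "gripper_force": force on a finger pad.
Only numpy, scipy, OpenCV 4.12 (cv2) and the standard library are available. Lean on these libraries where they do the work, as an engineer would, in place of code of your own. Each camera call takes 0.05 s, during which the arm holds its last target. There are 200 camera calls.

TASK

Set the pilot screw of the torch valve block: turn the inner bar knob clockwise until you feel its needle come gently home on the seat, without forcing it, then open it again by a quarter turn from there and let go. Leave the wide outer ring beneath it as it is set.

Things in the scene. Friction and masses are not known exactly. Their poses are not given: they have to be found in the camera images.
- valve_block: torch valve block screwed to the bench: grey block on a steel foot 84 x 112 x 6 mm, block top 30 mm above the bench, two brass hose tails at its back (+x). Origin: centre of the underside, z up; both knobs turn about its z axis. A low crucible and a charcoal block (under 40 mm high) stand in front of it.
- main_ring (a joint): OUTER control, to be left alone: black fluted ring, 68 mm across, flat top 50 mm above the bench, pointer lug on its rim. Turns very lightly (0.02 N m) and stays where it is put. Angle in rad, counter-clockwise from above positive.
- ring_lug (a point): pointer lug on the rim of the outer ring, 34 mm from the axis, 42 mm above the bench
- inner_knob (a point): INNER control, to be turned: upright steel bar 30 mm long, 10 thick, 25 high (60 to 85 mm above the bench) on a stem through the ring; a 22 mm round hub under it at 56 to 61 mm. The point: on the axis, 73 mm above the bench, x along the bar, z up. Take the bar across its thickness from above; fingertips 62 to 67 mm above the bench clear hub and ring.
- pilot: the same inner knob as a body; origin on the axis at bench height, x along the bar. Clockwise from above closes. Steady drag about 0.03 N m. It starts 0.6 to 2.9 rad open (often more than one grasp). Where the seat is met differs widely from valve to valve, so it does not show in the bar's direction but must be felt.
- bar_end (a point): top of the bar's end that has a small dimple, 10 mm from the axis (at -x of the bar), 85 mm above the bench. Feel of the seat: past first touch the moment about the axis grows by 1.8 N m per rad of knob turn; 0.1 to 0.2 N m is snug, over 0.4 N m bruises the seat. Let go while seated, the knob springs back to first touch.
- needle_lift (a joint): how far the needle inside stands off its seat, in m: 0 when seated, 0.05 mm per rad of opening (0.079 mm for a quarter turn). Readings are far noisier than this, so it is no use for steering.
- seat_crush (a joint): how far the seat inside is pressed in, in m: 0.0028 mm per 0.1 N m of closing moment; bruised above 0.0111 mm (0.4 N m). Readings are far noisier than this.

How it is judged:
By the outcome, as a careful person would: the job done as asked, in the order asked, and still so for the second after the job is handed in, with the robot touching nothing.
It also fails if it takes over 72 s, if anything falls off the work surface, if the arm or the gripper's body presses on something with over 40 N, if the wrist force passes 120 N, or if a joint passes its speed limit or range.

## Working session

There is one attempt and no reset: what is moved stays moved. The work goes in short steps, Python scripts to look and compute and a tool call to move; the robot and the scene stay as the last step left them, time stands still between calls to the robot, and variables do not carry over. Pictures are saved under pics/ and viewed, at most 10 in all, crops included, and the job is handed in when it is done.

Besides the shell and the picture viewer there is one more tool, called after "Emit:" as name([rows], argument=value, ...), one row to a line, values as JSON. carry_out: Moves the arm, as the interface text tells. Its arguments: {"type":"object","properties":{"commands":{"type":"array","items":{"type":"object","properties":{"fingers":{"type":"number"},"x":{"type":"number"},"y":{"type":"number"},"z":{"type":"number"},"roll":{"type":"number"}}}},"newtons":{"type":"number"}},"required":["commands"]}

```bash
mkdir -p pics; ls; cat > h.py <<'E'
import numpy as np, cv2
from station import robot
def ray(cam,px,P=None):
    p=P or robot.camera_params(cam)
    u=cv2.undistortPoints(np.array([[px]],float),np.array(p["K"]),np.array(p["dist_coeffs"]))[0,0]
    return np.array(p["eye"]),np.array(p["rotation"])@np.array([u[0],-u[1],-1.])
def atz(cam,px,z,P=None):
    e,d=ray(cam,px,P); return e+d*(z-e[2])/d[2]
def meet(rays):
    A=np.zeros((3,3));b=np.zeros(3)
    for e,d in rays:
        d=d/np.linalg.norm(d);M=np.eye(3)-np.outer(d,d);A+=M;b+=M@e
    return np.linalg.solve(A,b)
E
python3 - <<'E'
from h import *
print(robot.tcp_to_grasp, {k:v for k,v in robot.read_state().items()})
R={}
for c in ["side","top","wrist"]:
    im,d=robot.snapshot(c); cv2.imwrite(f"pics/{c}0.png",im)
    for n in ["inner_knob","bar_end","ring_lug","valve_block"]:
        s=robot.silhouettes(n,c)
        for q in s[:2]:
            print(c,n,round(q["confidence"],2),q["position"],q["region"].sum())
        if s and s[0]["confidence"]>.5: R.setdefault(n,[]).append(ray(c,s[0]["position"]))
for n,r in R.items():
    if len(r)>1: print(n,meet(r))
for c in ["side","top","wrist"]: print(c,robot.camera_params(c)["eye"])
E
```

```text
pics
0.0187 {'t': 0.0, 'joint_pos': array([1.21470198e+00, 3.78060306e-01, 7.95978292e-02, 1.27437227e+00,
       1.90938749e-05, 1.46047017e+00]), 'qd': array([ 1.35304437e-03,  1.45495657e-03,  5.80196314e-04, -1.61758282e-03,
       -1.68954733e-04,  5.26130079e-05]), 'joint_torque': array([ 3.06589653e-03, -4.63599193e+01,  2.69878042e+01,  2.05876323e-02,
        2.46849013e-04,  7.45444964e-06]), 'eef_pos': array([0.13967075, 0.55710114, 0.23035156]), 'tool_rot': array([ 1.22575006e-01,  9.92458729e-01, -9.89414810e-04, -2.44830406e-04]), 'force': array([ 0.06380694, -0.30713614,  0.31606058]), 'ft_torque': array([-0.05305841,  0.02263046,  0.01402186]), 'gripper_force': 0.0, 'finger_gap': 1.0024353919789593}
side inner_knob 0.44 [327.8, 201.8] 127
side bar_end 0.57 [333.0, 203.9] 83Traceback (most recent call last):
  File "<stdin>", line 10, in <module>
  File "h.py", line 6, in ray
    return np.array(p["eye"]),np.array(p["rotation"])@np.array([u[0],-u[1],-1.])
                              ~~~~~~~~~~~~~~~~~~~~~~~^~~~~~~~~~~~~~~~~~~~~~~~~~~
ValueError: matmul: Input operand 1 has a mismatch in its core dimension 0, with gufunc signature (n?,k),(k,m?)->(n?,m?) (size 3 is different from 4)
```

```bash
sed -i 's/np.array(p\["rotation"\])@np.array/Rot.from_quat(p["rotation"]).as_matrix()@np.array/; 1a from scipy.spatial.transform import Rotation as Rot' h.py
python3 - <<'E'
from h import *
R={}
for c in ["side","top","wrist"]:
    im,d=robot.snapshot(c); cv2.imwrite(f"pics/{c}0.png",im)
    for n in ["inner_knob","bar_end","ring_lug","valve_block"]:
        s=robot.silhouettes(n,c)
        for q in s[:2]:
            x,y=map(int,q["position"]); z=np.median(d[y-2:y+3,x-2:x+3])
            e,r=ray(c,q["position"])
            print(c,n,round(q["confidence"],2),q["position"],q["region"].sum(),(e+r*z).round(4))
        if s and s[0]["confidence"]>.4: R.setdefault(n,[]).append(ray(c,s[0]["position"]))
for n,r in R.items():
    if len(r)>1: print(n,meet(r))
for c in ["side","top","wrist"]: print(c,robot.camera_params(c)["eye"])
a=[cv2.imread(f"pics/{c}0.png") for c in ["side","top"]]
cv2.imwrite("pics/both0.png",cv2.resize(np.vstack(a),(480,600)))
E
```

```text
side inner_knob 0.55 [331.4, 201.1] 114 [ 0.4292 -0.043   0.0805]
side bar_end 0.49 [331.1, 202.1] 106 [ 0.4297 -0.0425  0.0779]
side bar_end 0.2 [330.0, 220.3] 1733 [ 0.4294 -0.0212  0.0444]
side ring_lug 0.8 [333.0, 211.9] 536 [ 0.4249 -0.0414  0.0501]
side valve_block 0.96 [329.9, 222.0] 1734 [ 0.4296 -0.0214  0.0388]
top inner_knob 0.58 [336.0, 225.6] 150 [ 0.4277 -0.0494  0.0838]
top bar_end 0.7 [336.3, 222.4] 154 [ 0.438  -0.0515  0.0603]
top ring_lug 0.95 [340.9, 229.4] 763 [ 0.424  -0.0591  0.0604]
top ring_lug 0.35 [336.8, 224.7] 140 [ 0.4293 -0.051   0.0834]
top valve_block 0.78 [335.5, 231.2] 2574 [ 0.4214 -0.0487  0.0602]
wrist valve_block 0.74 [19.6, 390.6] 366 [ 0.3829 -0.0281  0.0059]
inner_knob [ 0.42958736 -0.04983339  0.07394058]
bar_end [ 0.43310825 -0.05065705  0.07100664]
ring_lug [ 0.42757944 -0.06051552  0.03142134]
valve_block [ 0.42374448 -0.06254707 -0.01339671]
side [0.38503229 0.57451752 0.66789362]
top [ 0.27958511 -0.01173644  0.89730823]
wrist [0.0638693  0.57615468 0.37331514]
```

View pics/both0.png

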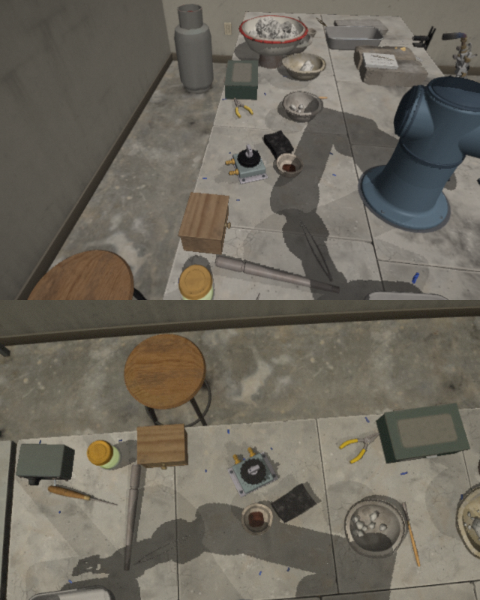

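The rows are not in the units I measure in: shifts go in shares of 50 cm and turns go in shares of pi rad. I convert before sending: 26 cm / 50 = 0.52, -20 cm / 50 = -0.4.

Emit:
carry_out([
  {"x": 0.52, "y": -0.4},
  {"x": 0.52, "y": -0.4},
  {"x": 0.52, "y": -0.4},
  {"x": 0.52, "y": -0.4},
  {"x": 0.52, "y": -0.4},
  {"x": 0.52, "y": -0.4},
  {"x": 0.52, "y": -0.4},
  {"x": 0.52, "y": -0.4},
])

```text
$.commands[0]: bad value
```

In the tool's units: 26 cm / 50 = 0.52, -20 cm / 50 = -0.4.

Emit:
carry_out([
  {"x": 0.52, "y": -0.4, "z": 0, "roll": 0, "fingers": 1},
  {"x": 0.52, "y": -0.4, "z": 0, "roll": 0, "fingers": 1},
  {"x": 0.52, "y": -0.4, "z": 0, "roll": 0, "fingers": 1},
  {"x": 0.52, "y": -0.4, "z": 0, "roll": 0, "fingers": 1},
  {"x": 0.52, "y": -0.4, "z": 0, "roll": 0, "fingers": 1},
  {"x": 0.52, "y": -0.4, "z": 0, "roll": 0, "fingers": 1},
  {"x": 0.52, "y": -0.4, "z": 0, "roll": 0, "fingers": 1},
  {"x": 0.52, "y": -0.4, "z": 0, "roll": 0, "fingers": 1},
])

```text
t: 1.57
eef_pos: [0.4018, 0.3559, 0.2316]
tool_rot: [0.123, 0.992, 0.0, 0.0]
force: [0.3, 0.3, -0.3]
finger_gap: 1.0
gripper_force: 0.0
```

Next to about (0.48, -0.04): dx 8, dy -40.

In the tool's units: -30 cm / 50 = -0.6, 8 cm / 50 = 0.16.

Emit:
carry_out([
  {"x": 0.16, "y": -0.6, "z": 0, "roll": 0, "fingers": 1},
  {"x": 0.16, "y": -0.6, "z": 0, "roll": 0, "fingers": 1},
  {"x": 0.16, "y": -0.6, "z": 0, "roll": 0, "fingers": 1},
  {"x": 0.16, "y": -0.6, "z": 0, "roll": 0, "fingers": 1},
  {"x": 0.16, "y": -0.6, "z": 0, "roll": 0, "fingers": 1},
  {"x": 0.16, "y": -0.6, "z": 0, "roll": 0, "fingers": 1},
  {"x": 0.16, "y": -0.6, "z": 0, "roll": 0, "fingers": 1},
  {"x": 0.16, "y": -0.6, "z": 0, "roll": 0, "fingers": 1},
])

```text
t: 2.23
eef_pos: [0.4809, 0.0536, 0.2316]
tool_rot: [0.125, 0.992, -0.001, 0.001]
force: [1.1, 0.8, -0.2]
finger_gap: 1.006
gripper_force: 0.0
```

In the tool's units: -10 cm / 50 = -0.2.

Emit:
carry_out([
  {"x": 0, "y": -0.2, "z": 0, "roll": 0, "fingers": 1},
  {"x": 0, "y": -0.2, "z": 0, "roll": 0, "fingers": 1},
  {"x": 0, "y": -0.2, "z": 0, "roll": 0, "fingers": 1},
  {"x": 0, "y": -0.2, "z": 0, "roll": 0, "fingers": 1},
])

```text
t: 2.57
eef_pos: [0.4801, -0.0458, 0.2314]
tool_rot: [0.125, 0.992, -0.001, 0.0]
force: [-0.5, -0.4, -0.8]
finger_gap: 0.998
gripper_force: 0.0
```

```bash
cat > look.py <<'E'
import sys
from h import *
n=sys.argv[1]
s=robot.read_state(); P=robot.camera_params("wrist")
im,d=robot.snapshot("wrist"); cv2.imwrite(f"pics/w{n}.png",im)
np.save(f"pics/d{n}.npy",d)
print(s["t"],s["eef_pos"],s["tool_rot"],s["joint_pos"].round(3),s["force"].round(2),s["ft_torque"].round(3),P["eye"],P["rotation"])
for k in ["inner_knob","bar_end","ring_lug"]:
    for q in robot.silhouettes(k,"wrist")[:2]:
        x,y=map(int,q["position"]);z=np.median(d[y-2:y+3,x-2:x+3]);e,r=ray("wrist",q["position"],P)
        print(k,round(q["confidence"],2),q["position"],q["region"].sum(),(e+r*z).round(4),atz("wrist",q["position"],{"inner_knob":.085,"bar_end":.085,"ring_lug":.042}[k],P).round(4))
        if k=="inner_knob":
            (c,wh,a)=cv2.minAreaRect(cv2.findNonZero(q["region"].astype(np.uint8)));print("rect",c,wh,a)
# top-face points of bar from depth
v,u=np.nonzero((d>0)&(d<1)); 
uv=cv2.undistortPoints(np.stack([u,v],1)[:,None].astype(float),np.array(P["K"]),np.array(P["dist_coeffs"]))[:,0]
X=np.c_[uv[:,0],-uv[:,1],-np.ones(len(u))]*d[v,u][:,None]
W=X@Rot.from_quat(P["rotation"]).as_matrix().T+P["eye"]
near=np.hypot(W[:,0]-.43,W[:,1]+.05)<.05
B=W[near&(W[:,2]>.078)&(W[:,2]<.095)]
print("bar top pts",len(B))
if len(B)>10:
    m=B[:,:2].mean(0);w,V=np.linalg.eigh(np.cov(B[:,:2].T));p=(B[:,:2]-m)@V
    print("centre",((p.max(0)+p.min(0))/2@V.T+m).round(4),"z",np.median(B[:,2]).round(4),"size",np.ptp(p,axis=0).round(4),"axis ang",np.arctan2(V[1,1],V[0,1]).round(3))
Rg=W[near&(W[:,2]>.045)&(W[:,2]<.055)]
if len(Rg)>20:
    c,r=cv2.minEnclosingCircle(Rg[:,:2].astype(np.float32));print("ring",c,r,np.median(Rg[:,2]))
E
python3 look.py 1
```

```text
2.5667 [ 0.48010714 -0.04579277  0.23141062] [ 1.25323647e-01  9.92115681e-01 -5.97027491e-04  3.21545724e-04] [-2.260e-01  1.890e-01 -1.750e-01  1.206e+00 -1.000e-03  2.500e-02] [-0.51 -0.36 -0.84] [0.016 0.017 0.058] [ 0.40410322 -0.02677777  0.37330732] [-0.12330587 -0.09503707  0.60567968  0.78033054]
inner_knob 0.98 [297.8, 136.0] 493 [ 0.4263 -0.0544  0.0841] [ 0.4262 -0.0543  0.085 ]
rect (298.4000244140625, 137.70001220703125) (21.0190372467041, 31.304948806762695) 26.56505012512207
bar_end 0.92 [298.3, 138.3] 501 [ 0.4284 -0.0545  0.0847] [ 0.4284 -0.0544  0.085 ]
ring_lug 0.77 [301.4, 124.9] 2408 [ 0.4187 -0.0509  0.0497] [ 0.4191 -0.0515  0.042 ]
bar top pts 321
centre [ 0.4287 -0.0548] z 0.0839 size [0.01 0.03] axis ang 1.973
ring (0.42786654829978943, -0.05656405910849571) 0.03541739657521248 0.049076782328206114
```

View pics/w1.png

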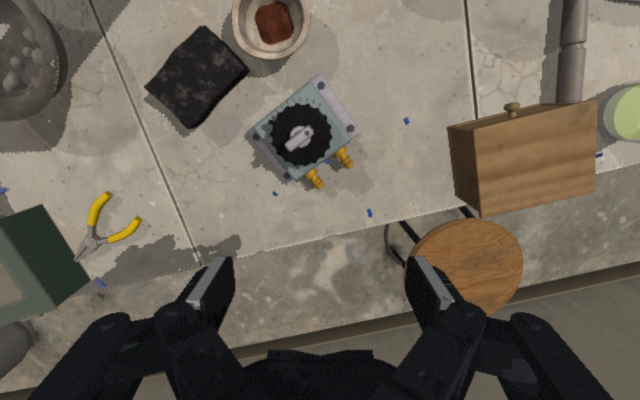

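In the tool's units: -6 cm / 50 = -0.12, 5 cm / 50 = 0.1, 1 rad / 3.1416 = 0.3183.

Emit:
carry_out([
  {"x": -0.12, "y": 0.1, "z": -0.04, "roll": 0.3183, "fingers": 1},
  {"x": -0.12, "y": 0.1, "z": -0.04, "roll": 0.3183, "fingers": 1},
  {"x": -0.12, "y": 0.1, "z": -0.04, "roll": 0.3183, "fingers": 1},
  {"x": -0.12, "y": 0.1, "z": -0.04, "roll": 0.3183, "fingers": 1},
  {"x": -0.12, "y": 0.1, "z": -0.04, "roll": 0.3183, "fingers": 1},
  {"x": -0.12, "y": 0.1, "z": -0.04, "roll": 0.3183, "fingers": 1},
  {"x": -0.12, "y": 0.1, "z": -0.04, "roll": 0.3183, "fingers": 1},
  {"x": -0.12, "y": 0.1, "z": -0.04, "roll": 0.3183, "fingers": 1},
])

```text
t: 3.43
eef_pos: [0.4197, 0.0093, 0.2114]
tool_rot: [-0.372, 0.928, 0.0, 0.0]
force: [-0.2, -1.0, -0.1]
finger_gap: 1.001
gripper_force: 0.0
```

In the tool's units: -2 cm / 50 = -0.04, 0.9 rad / 3.1416 = 0.2865.

Emit:
carry_out([
  {"x": 0, "y": 0, "z": -0.04, "roll": 0.2865, "fingers": 1},
  {"x": 0, "y": 0, "z": -0.04, "roll": 0.2865, "fingers": 1},
  {"x": 0, "y": 0, "z": -0.04, "roll": 0.2865, "fingers": 1},
  {"x": 0, "y": 0, "z": -0.04, "roll": 0.2865, "fingers": 1},
  {"x": 0, "y": 0, "z": -0.04, "roll": 0.2865, "fingers": 1},
  {"x": 0, "y": 0, "z": -0.04, "roll": 0.2865, "fingers": 1},
  {"x": 0, "y": 0, "z": -0.04, "roll": 0.2865, "fingers": 1},
  {"x": 0, "y": 0, "z": -0.04, "roll": 0.2865, "fingers": 1},
])

```text
t: 4.1
eef_pos: [0.4198, 0.0091, 0.1914]
tool_rot: [0.738, -0.675, -0.0, -0.0]
force: [-0.4, -0.4, -0.1]
finger_gap: 1.002
gripper_force: 0.0
```

In the tool's units: 0.32 rad / 3.1416 = 0.1019.

Emit:
carry_out([
  {"x": 0, "y": 0, "z": 0, "roll": 0.1019, "fingers": 0.7},
  {"x": 0, "y": 0, "z": 0, "roll": 0.1019, "fingers": 0.7},
  {"x": 0, "y": 0, "z": 0, "roll": 0.1019, "fingers": 0.7},
  {"x": 0, "y": 0, "z": 0, "roll": 0.1019, "fingers": 0.7},
  {"x": 0, "y": 0, "z": 0, "roll": 0.1019, "fingers": 0.7},
])

```text
t: 4.52
eef_pos: [0.4198, 0.0085, 0.1914]
tool_rot: [0.834, -0.552, -0.0, -0.0]
force: [0.1, 0.3, -0.8]
finger_gap: 0.702
gripper_force: 0.0
```

```bash
python3 look.py 2
```

```text
4.5167 [0.41983968 0.00846268 0.19137307] [ 8.33899580e-01 -5.51916198e-01 -3.95732134e-05 -2.06887673e-05] [-0.131  0.085 -0.403  1.083  0.    -2.103] [ 0.1   0.34 -0.8 ] [0.02  0.015 0.04 ] [ 0.4511975  -0.06498095  0.33333408] [ 0.0316164  -0.15302191  0.96784951 -0.19710915]
inner_knob 0.63 [340.1, 125.0] 635 [ 0.4296 -0.0569  0.0846] [ 0.4296 -0.057   0.085 ]
rect (337.5, 127.5) (37.0, 23.0) 90.0
bar_end 0.57 [338.3, 128.4] 637 [ 0.4298 -0.0539  0.0842] [ 0.4298 -0.0539  0.085 ]
ring_lug 0.66 [327.7, 117.3] 3258 [ 0.4399 -0.0576  0.05  ] [ 0.4395 -0.0574  0.042 ]
bar top pts 448
centre [ 0.4295 -0.0548] z 0.0841 size [0.0101 0.0288] axis ang 1.967
ring (0.4286004602909088, -0.056765273213386536) 0.03564034774899483 0.04920544337944849
```

View pics/w2.png

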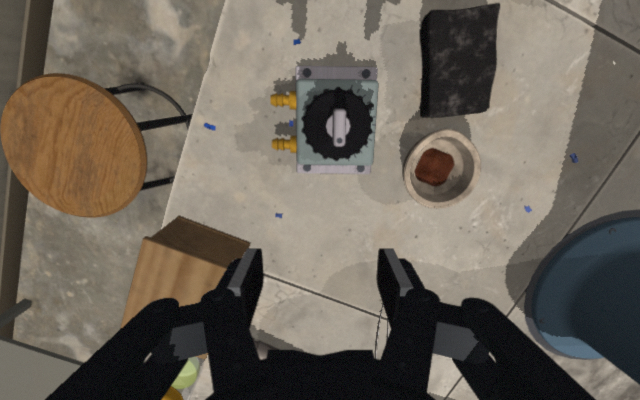

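In the tool's units: -9 cm / 50 = -0.18, -6.35 cm / 50 = -0.127.

Emit:
carry_out([
  {"x": 0.0186, "y": -0.08, "z": -0.12, "roll": 0, "fingers": 0.5},
  {"x": 0.0186, "y": -0.127, "z": -0.12, "roll": 0, "fingers": 0.5},
  {"x": 0.0186, "y": -0.127, "z": -0.18, "roll": 0, "fingers": 0.5},
  {"x": 0.0186, "y": -0.127, "z": -0.18, "roll": 0, "fingers": 0.5},
  {"x": 0.0186, "y": -0.127, "z": -0.18, "roll": 0, "fingers": 0.5},
])

```text
t: 5.13
eef_pos: [0.4272, -0.0554, 0.1001]
tool_rot: [0.834, -0.552, -0.002, 0.001]
force: [-0.8, 0.4, 0.0]
finger_gap: 0.501
gripper_force: 0.0
```

```bash
cat > feel.py <<'E'
import sys
from h import *
N=int(sys.argv[1]) if len(sys.argv)>1 else 4
r=[]
for i in range(N):
    s=robot.read_state(); a=s["tool_rot"]; r.append(np.r_[s["ft_torque"],s["force"],s["joint_torque"][5],s["joint_pos"][5]])
    if i<N-1: robot.snapshot("wrist")
r=np.array(r)
print("t",round(s["t"],2),"tq",r[:,:3].mean(0).round(3),"sd",r[:,2].std().round(3),"F",r[:,3:6].mean(0).round(1),"j6tq",r[:,6].mean().round(3),r[:,6].std().round(4),"j6",r[:,7].mean().round(4),
 "pos",s["eef_pos"].round(4),"yaw_y",np.arctan2(2*a[1]**2+2*a[3]**2-1,2*(a[0]*a[1]-a[2]*a[3])).round(4),"gap",s["finger_gap"].round(3),"gf",round(float(s["gripper_force"]),1))
E
python3 feel.py 5; python3 -c "
from h import *
im,_=robot.snapshot('wrist');cv2.imwrite('pics/w3.png',im)"
```

```text
Traceback (most recent call last):
  File "feel.py", line 10, in <module>
    "pos",s["eef_pos"].round(4),"yaw_y",np.arctan2(2*a[1]**2+2*a[3]**2-1,2*(a[0]*a[1]-a[2]*a[3])).round(4),"gap",s["finger_gap"].round(3),"gf",round(float(s["gripper_force"]),1))
                                                                                                                 ^^^^^^^^^^^^^^^^^^^^^
AttributeError: 'float' object has no attribute 'round'
```

View pics/w3.png

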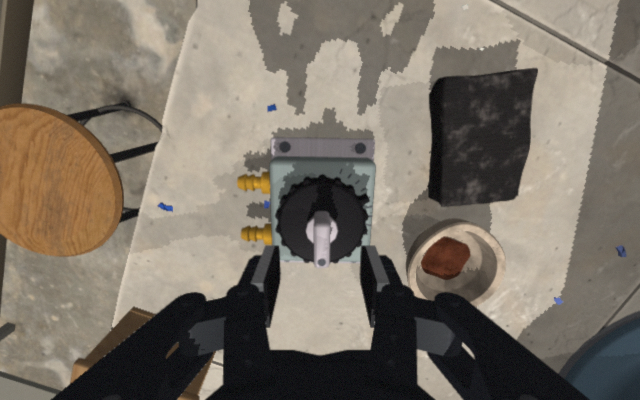

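```bash
sed -i 's/s\["finger_gap"\].round(3)/round(float(s["finger_gap"]),3)/' feel.py; python3 feel.py 5; python3 look.py 4 | tail -3
```

```text
t 5.58 tq [ 0.004  0.019 -0.006] sd 0.007 F [-0.2 -0.2  0.3] j6tq 0.002 0.0007 j6 -2.2499 pos [ 0.4298 -0.0555  0.1021] yaw_y -2.7375 gap 0.502 gf 0.0
bar top pts 780
centre [ 0.4297 -0.0556] z 0.084 size [0.0098 0.0297] axis ang 1.966
ring (0.4282364547252655, -0.05660800263285637) 0.035814858973026276 0.049172899137421275
```

Emit:
carry_out([
  {"x": 0, "y": 0, "z": -0.038, "roll": 0, "fingers": 0.5},
  {"x": 0, "y": 0, "z": -0.075, "roll": 0, "fingers": 0.5},
  {"x": 0, "y": 0, "z": -0.075, "roll": 0, "fingers": 0.5},
  {"x": 0, "y": 0, "z": -0.075, "roll": 0, "fingers": 0.5},
  {"x": 0, "y": 0, "z": -0.075, "roll": 0, "fingers": 0.5},
])

```text
t: 6.2
eef_pos: [0.4294, -0.0558, 0.0644]
tool_rot: [0.834, -0.551, -0.0, 0.0]
force: [0.6, -0.5, -0.1]
finger_gap: 0.502
gripper_force: 0.0
```

```bash
python3 feel.py 3
```

```text
t 6.3 tq [0.035 0.009 0.008] sd 0.003 F [ 0.3 -0.4 -0.1] j6tq 0.0 0.0 j6 -2.2501 pos [ 0.4301 -0.056   0.0648] yaw_y -2.7382 gap 0.5 gf 0.0
```

Emit:
carry_out([
  {"x": 0, "y": 0, "z": 0, "roll": 0, "fingers": 0.05},
  {"x": 0, "y": 0, "z": 0, "roll": 0, "fingers": 0.05},
  {"x": 0, "y": 0, "z": 0, "roll": 0, "fingers": 0.05},
  {"x": 0, "y": 0, "z": 0, "roll": 0, "fingers": 0.05},
  {"x": 0, "y": 0, "z": 0, "roll": 0, "fingers": 0.05},
  {"x": 0, "y": 0, "z": 0, "roll": 0, "fingers": 0.05},
], newtons=35)

```text
t: 6.8
eef_pos: [0.4298, -0.0559, 0.0644]
tool_rot: [0.834, -0.551, 0.001, -0.0]
force: [-1.2, 0.3, 5.7]
finger_gap: 0.108
gripper_force: 40.2
```

```bash
python3 feel.py 4
```

```text
t 6.95 tq [ 0.052  0.185 -0.021] sd 0.034 F [-1.   0.1  5.2] j6tq -0.005 0.0 j6 -2.2501 pos [ 0.4298 -0.0559  0.0644] yaw_y -2.7381 gap 0.106 gf 40.2
```

In the tool's units: -0.12 rad / 3.1416 = -0.0382.

Emit:
carry_out([
  {"x": 0, "y": 0, "z": 0, "roll": -0.0191, "fingers": 0.05},
  {"x": 0, "y": 0, "z": 0, "roll": -0.0382, "fingers": 0.05},
  {"x": 0, "y": 0, "z": 0, "roll": -0.0573, "fingers": 0.05},
  {"x": 0, "y": 0, "z": 0, "roll": -0.0764, "fingers": 0.05},
  {"x": 0, "y": 0, "z": 0, "roll": -0.0764, "fingers": 0.05},
])

```text
t: 7.37
eef_pos: [0.4294, -0.056, 0.0644]
tool_rot: [0.762, -0.648, 0.0, 0.0]
force: [-1.3, 0.0, 6.9]
finger_gap: 0.107
gripper_force: 40.5
```

```bash
python3 feel.py 4
```

```text
t 7.52 tq [-0.021  0.353  0.022] sd 0.021 F [-1.   0.3  6.5] j6tq 0.145 0.1525 j6 -2.0096 pos [ 0.4294 -0.056   0.0644] yaw_y -2.9782 gap 0.105 gf 40.5
```

In the tool's units: -0.24 rad / 3.1416 = -0.0764.

Emit:
carry_out([
  {"x": 0, "y": 0, "z": 0, "roll": -0.0191, "fingers": 0.05},
  {"x": 0, "y": 0, "z": 0, "roll": -0.0382, "fingers": 0.05},
  {"x": 0, "y": 0, "z": 0, "roll": -0.0573, "fingers": 0.05},
  {"x": 0, "y": 0, "z": 0, "roll": -0.0764, "fingers": 0.05},
  {"x": 0, "y": 0, "z": 0, "roll": -0.0764, "fingers": 0.05},
])

```text
t: 7.93
eef_pos: [0.4291, -0.056, 0.0644]
tool_rot: [-0.679, 0.734, -0.0, -0.0]
force: [-2.0, -1.3, 7.9]
finger_gap: 0.108
gripper_force: 40.6
```

```bash
python3 feel.py 4
```

```text
t 8.08 tq [-0.055  0.564  0.012] sd 0.043 F [-2.5 -0.4  8.3] j6tq 0.147 0.1525 j6 -1.7696 pos [ 0.4291 -0.056   0.0644] yaw_y 3.065 gap 0.106 gf 40.6
```

In the tool's units: -0.05 rad / 3.1416 = -0.0159.

Emit:
carry_out([
  {"x": 0, "y": 0, "z": 0, "roll": -0.0159, "fingers": 0.05},
  {"x": 0, "y": 0, "z": 0, "roll": -0.0318, "fingers": 0.05},
  {"x": 0, "y": 0, "z": 0, "roll": -0.0318, "fingers": 0.05},
])

```text
t: 8.33
eef_pos: [0.4289, -0.0559, 0.0643]
tool_rot: [-0.641, 0.767, -0.0, -0.0]
force: [-2.5, -0.2, 8.0]
finger_gap: 0.108
gripper_force: 40.7
```

```bash
sed -i 's/"j6tq",r\[:,6\].mean().round(3),r\[:,6\].std().round(4)/"tz",r[:,2].round(3),"j6tq",r[:,6].round(3)/' feel.py; python3 feel.py 5
```

```text
t 8.53 tq [-0.023  0.657  0.039] sd 0.007 F [-2.8 -0.1  8.4] tz [0.033 0.042 0.049 0.042 0.03 ] j6tq [0.341 0.107 0.039 0.026 0.024] j6 -1.6698 pos [ 0.4289 -0.056   0.0644] yaw_y 2.965 gap 0.108 gf 40.7
```

In the tool's units: -0.1 rad / 3.1416 = -0.0318.

Emit:
carry_out([
  {"x": 0, "y": 0, "z": 0, "roll": -0.0159, "fingers": 0.05},
  {"x": 0, "y": 0, "z": 0, "roll": -0.0318, "fingers": 0.05},
  {"x": 0, "y": 0, "z": 0, "roll": -0.0318, "fingers": 0.05},
])

```text
t: 8.78
eef_pos: [0.4288, -0.0559, 0.0643]
tool_rot: [-0.602, 0.798, -0.0, -0.0]
force: [-2.9, 0.2, 9.6]
finger_gap: 0.105
gripper_force: 40.8
```

```bash
python3 feel.py 4
```

```text
t 8.93 tq [0.001 0.724 0.02 ] sd 0.014 F [-3.  -0.1  8.8] tz [0.038 0.005 0.009 0.029] j6tq [0.341 0.108 0.039 0.027] j6 -1.5697 pos [ 0.4288 -0.0559  0.0643] yaw_y 2.865 gap 0.108 gf 40.8
```

In the tool's units: -0.1 rad / 3.1416 = -0.0318.

Emit:
carry_out([
  {"x": 0, "y": 0, "z": 0, "roll": -0.0159, "fingers": 0.05},
  {"x": 0, "y": 0, "z": 0, "roll": -0.0318, "fingers": 0.05},
  {"x": 0, "y": 0, "z": 0, "roll": -0.0318, "fingers": 0.05},
])

```text
t: 9.18
eef_pos: [0.4286, -0.0559, 0.0643]
tool_rot: [-0.562, 0.827, 0.0, -0.001]
force: [-2.8, 0.3, 9.7]
finger_gap: 0.107
gripper_force: 40.8
```

```bash
python3 feel.py 4
```

```text
t 9.33 tq [0.032 0.804 0.   ] sd 0.035 F [-3.3  0.2  9.5] tz [ 0.047 -0.022  0.019 -0.043] j6tq [0.342 0.108 0.04  0.027] j6 -1.4697 pos [ 0.4286 -0.0559  0.0643] yaw_y 2.765 gap 0.109 gf 40.8
```

In the tool's units: -0.1 rad / 3.1416 = -0.0318.

Emit:
carry_out([
  {"x": 0, "y": 0, "z": 0, "roll": -0.0159, "fingers": 0.05},
  {"x": 0, "y": 0, "z": 0, "roll": -0.0318, "fingers": 0.05},
  {"x": 0, "y": 0, "z": 0, "roll": -0.0318, "fingers": 0.05},
])

```text
t: 9.58
eef_pos: [0.4285, -0.0558, 0.0643]
tool_rot: [-0.52, 0.854, 0.0, -0.001]
force: [-3.3, 0.4, 9.7]
finger_gap: 0.106
gripper_force: 40.9
```

```bash
python3 feel.py 4
```

```text
t 9.73 tq [0.073 0.901 0.037] sd 0.022 F [-3.7  0.1 10. ] tz [0.053 0.042 0.001 0.055] j6tq [0.342 0.109 0.04  0.028] j6 -1.3697 pos [ 0.4285 -0.0558  0.0643] yaw_y 2.665 gap 0.106 gf 40.9
```

In the tool's units: -0.1 rad / 3.1416 = -0.0318.

Emit:
carry_out([
  {"x": 0, "y": 0, "z": 0, "roll": -0.0159, "fingers": 0.05},
  {"x": 0, "y": 0, "z": 0, "roll": -0.0318, "fingers": 0.05},
  {"x": 0, "y": 0, "z": 0, "roll": -0.0318, "fingers": 0.05},
])

```text
t: 9.98
eef_pos: [0.4284, -0.0558, 0.0643]
tool_rot: [-0.476, 0.879, 0.0, -0.001]
force: [-4.4, 0.1, 8.8]
finger_gap: 0.107
gripper_force: 41.0
```

```bash
python3 feel.py 4
```

```text
t 10.13 tq [0.097 0.976 0.015] sd 0.012 F [-3.9  0.3  9.9] tz [0.004 0.035 0.01  0.013] j6tq [0.343 0.109 0.041 0.028] j6 -1.2698 pos [ 0.4283 -0.0557  0.0643] yaw_y 2.565 gap 0.107 gf 41.0
```

In the tool's units: -0.1 rad / 3.1416 = -0.0318.

Emit:
carry_out([
  {"x": 0, "y": 0, "z": 0, "roll": -0.0159, "fingers": 0.05},
  {"x": 0, "y": 0, "z": 0, "roll": -0.0318, "fingers": 0.05},
  {"x": 0, "y": 0, "z": 0, "roll": -0.0318, "fingers": 0.05},
])

```text
t: 10.38
eef_pos: [0.4283, -0.0556, 0.0643]
tool_rot: [-0.432, 0.902, 0.0, -0.001]
force: [-4.0, -0.4, 11.4]
finger_gap: 0.105
gripper_force: 41.0
```

```bash
python3 feel.py 4
```

```text
t 10.53 tq [0.145 1.019 0.01 ] sd 0.062 F [-3.9  0.4 10.8] tz [-0.02   0.046  0.089 -0.075] j6tq [0.343 0.109 0.041 0.028] j6 -1.1697 pos [ 0.4282 -0.0556  0.0643] yaw_y 2.4651 gap 0.11 gf 41.0
```

In the tool's units: -0.1 rad / 3.1416 = -0.0318.

Emit:
carry_out([
  {"x": 0, "y": 0, "z": 0, "roll": -0.0159, "fingers": 0.05},
  {"x": 0, "y": 0, "z": 0, "roll": -0.0318, "fingers": 0.05},
  {"x": 0, "y": 0, "z": 0, "roll": -0.0318, "fingers": 0.05},
])

```text
t: 10.78
eef_pos: [0.4281, -0.0555, 0.0643]
tool_rot: [-0.386, 0.922, 0.0, -0.001]
force: [-4.7, 0.9, 11.6]
finger_gap: 0.106
gripper_force: 41.1
```

```bash
python3 feel.py 4
```

```text
t 10.93 tq [0.227 1.065 0.037] sd 0.02 F [-4.3  1.2 11.6] tz [0.061 0.005 0.042 0.038] j6tq [0.343 0.11  0.041 0.028] j6 -1.0697 pos [ 0.4282 -0.0556  0.0643] yaw_y 2.3651 gap 0.11 gf 41.1
```

In the tool's units: -0.1 rad / 3.1416 = -0.0318.

Emit:
carry_out([
  {"x": 0, "y": 0, "z": 0, "roll": -0.0159, "fingers": 0.05},
  {"x": 0, "y": 0, "z": 0, "roll": -0.0318, "fingers": 0.05},
  {"x": 0, "y": 0, "z": 0, "roll": -0.0318, "fingers": 0.05},
])

```text
t: 11.18
eef_pos: [0.428, -0.0554, 0.0643]
tool_rot: [-0.339, 0.941, 0.001, -0.001]
force: [-4.6, 1.1, 11.8]
finger_gap: 0.108
gripper_force: 41.2
```

```bash
python3 feel.py 4
```

```text
t 11.33 tq [0.278 1.132 0.024] sd 0.023 F [-4.3  1.3 11.6] tz [ 0.052 -0.011  0.023  0.031] j6tq [0.343 0.11  0.041 0.029] j6 -0.9697 pos [ 0.428  -0.0554  0.0643] yaw_y 2.2651 gap 0.107 gf 41.2
```

In the tool's units: -0.1 rad / 3.1416 = -0.0318.

Emit:
carry_out([
  {"x": 0, "y": 0, "z": 0, "roll": -0.0159, "fingers": 0.05},
  {"x": 0, "y": 0, "z": 0, "roll": -0.0318, "fingers": 0.05},
  {"x": 0, "y": 0, "z": 0, "roll": -0.0318, "fingers": 0.05},
])

```text
t: 11.58
eef_pos: [0.4279, -0.0553, 0.0643]
tool_rot: [-0.292, 0.956, 0.001, -0.001]
force: [-4.4, 1.2, 11.6]
finger_gap: 0.104
gripper_force: 41.2
```

```bash
python3 feel.py 4
```

```text
t 11.73 tq [0.337 1.174 0.028] sd 0.009 F [-5.1  1.5 11.9] tz [0.017 0.038 0.036 0.022] j6tq [0.343 0.11  0.042 0.029] j6 -0.8698 pos [ 0.4279 -0.0553  0.0643] yaw_y 2.1652 gap 0.11 gf 41.2
```

In the tool's units: -0.1 rad / 3.1416 = -0.0318.

Emit:
carry_out([
  {"x": 0, "y": 0, "z": 0, "roll": -0.0159, "fingers": 0.05},
  {"x": 0, "y": 0, "z": 0, "roll": -0.0318, "fingers": 0.05},
  {"x": 0, "y": 0, "z": 0, "roll": -0.0318, "fingers": 0.05},
])

```text
t: 11.98
eef_pos: [0.4278, -0.0552, 0.0643]
tool_rot: [-0.244, 0.97, 0.001, -0.001]
force: [-4.6, 1.3, 12.6]
finger_gap: 0.109
gripper_force: 41.3
```

```bash
python3 feel.py 4
```

```text
t 12.13 tq [0.45  1.213 0.015] sd 0.036 F [-5.   1.7 12.7] tz [ 0.024 -0.046  0.03   0.05 ] j6tq [0.343 0.11  0.042 0.029] j6 -0.7698 pos [ 0.4279 -0.0552  0.0643] yaw_y 2.0653 gap 0.107 gf 41.3
```

In the tool's units: -0.05 rad / 3.1416 = -0.0159.

Emit:
carry_out([
  {"x": 0, "y": 0, "z": 0, "roll": -0.0159, "fingers": 0.05},
  {"x": 0, "y": 0, "z": 0, "roll": -0.0318, "fingers": 0.05},
  {"x": 0, "y": 0, "z": 0, "roll": -0.0318, "fingers": 0.05},
])

```text
t: 12.38
eef_pos: [0.4278, -0.055, 0.0643]
tool_rot: [-0.195, 0.981, 0.001, -0.001]
force: [-5.1, 2.3, 13.0]
finger_gap: 0.107
gripper_force: 41.3
```

```bash
python3 feel.py 4
```

```text
t 12.53 tq [0.527 1.236 0.026] sd 0.014 F [-5.   2.2 12.7] tz [0.029 0.004 0.033 0.04 ] j6tq [0.343 0.11  0.042 0.029] j6 -0.6698 pos [ 0.4278 -0.055   0.0643] yaw_y 1.9654 gap 0.108 gf 41.3
```

In the tool's units: -0.1 rad / 3.1416 = -0.0318.

Emit:
carry_out([
  {"x": 0, "y": 0, "z": 0, "roll": -0.0159, "fingers": 0.05},
  {"x": 0, "y": 0, "z": 0, "roll": -0.0318, "fingers": 0.05},
  {"x": 0, "y": 0, "z": 0, "roll": -0.0318, "fingers": 0.05},
])

```text
t: 12.78
eef_pos: [0.4277, -0.0549, 0.0643]
tool_rot: [-0.146, 0.989, 0.001, -0.001]
force: [-5.1, 1.9, 12.4]
finger_gap: 0.104
gripper_force: 41.4
```

```bash
python3 feel.py 4
```

```text
t 12.93 tq [0.598 1.285 0.024] sd 0.038 F [-4.9  2.1 12.9] tz [ 0.046  0.045  0.046 -0.043] j6tq [0.343 0.11  0.041 0.029] j6 -0.5698 pos [ 0.4277 -0.0549  0.0643] yaw_y 1.8654 gap 0.106 gf 41.4
```

In the tool's units: -0.1 rad / 3.1416 = -0.0318.

Emit:
carry_out([
  {"x": 0, "y": 0, "z": 0, "roll": -0.0159, "fingers": 0.05},
  {"x": 0, "y": 0, "z": 0, "roll": -0.0318, "fingers": 0.05},
  {"x": 0, "y": 0, "z": 0, "roll": -0.0318, "fingers": 0.05},
])

```text
t: 13.18
eef_pos: [0.4277, -0.0548, 0.0643]
tool_rot: [-0.096, 0.995, 0.001, -0.001]
force: [-5.0, 2.7, 13.4]
finger_gap: 0.108
gripper_force: 41.4
```

```bash
python3 feel.py 4
```

```text
t 13.33 tq [0.681 1.284 0.026] sd 0.009 F [-5.1  2.6 13.3] tz [0.032 0.035 0.011 0.027] j6tq [0.343 0.11  0.041 0.028] j6 -0.4698 pos [ 0.4277 -0.0548  0.0643] yaw_y 1.7654 gap 0.106 gf 41.4
```

In the tool's units: -0.1 rad / 3.1416 = -0.0318.

Emit:
carry_out([
  {"x": 0, "y": 0, "z": 0, "roll": -0.0159, "fingers": 0.05},
  {"x": 0, "y": 0, "z": 0, "roll": -0.0318, "fingers": 0.05},
  {"x": 0, "y": 0, "z": 0, "roll": -0.0318, "fingers": 0.05},
])

```text
t: 13.58
eef_pos: [0.4277, -0.0547, 0.0643]
tool_rot: [-0.046, 0.999, 0.001, -0.001]
force: [-5.1, 2.5, 13.0]
finger_gap: 0.107
gripper_force: 41.4
```

```bash
python3 feel.py 4
```

```text
t 13.73 tq [0.776 1.281 0.038] sd 0.021 F [-5.1  2.9 13.5] tz [0.052 0.059 0.006 0.036] j6tq [0.343 0.11  0.041 0.028] j6 -0.3698 pos [ 0.4277 -0.0546  0.0643] yaw_y 1.6655 gap 0.106 gf 41.4
```

In the tool's units: -0.1 rad / 3.1416 = -0.0318.

Emit:
carry_out([
  {"x": 0, "y": 0, "z": 0, "roll": -0.0159, "fingers": 0.05},
  {"x": 0, "y": 0, "z": 0, "roll": -0.0318, "fingers": 0.05},
  {"x": 0, "y": 0, "z": 0, "roll": -0.0318, "fingers": 0.05},
])

```text
t: 13.98
eef_pos: [0.4276, -0.0545, 0.0643]
tool_rot: [0.003, 1.0, 0.001, -0.001]
force: [-5.0, 3.3, 13.1]
finger_gap: 0.107
gripper_force: 41.4
```

```bash
python3 feel.py 4
```

```text
t 14.13 tq [0.872 1.313 0.029] sd 0.03 F [-5.   3.5 13.7] tz [-0.011  0.061  0.054  0.012] j6tq [0.343 0.109 0.041 0.028] j6 -0.2698 pos [ 0.4276 -0.0545  0.0643] yaw_y 1.5656 gap 0.106 gf 41.4
```

In the tool's units: -0.1 rad / 3.1416 = -0.0318.

Emit:
carry_out([
  {"x": 0, "y": 0, "z": 0, "roll": -0.0159, "fingers": 0.05},
  {"x": 0, "y": 0, "z": 0, "roll": -0.0318, "fingers": 0.05},
  {"x": 0, "y": 0, "z": 0, "roll": -0.0318, "fingers": 0.05},
])

```text
t: 14.38
eef_pos: [0.4276, -0.0543, 0.0642]
tool_rot: [0.053, 0.999, 0.001, -0.001]
force: [-5.5, 4.7, 13.9]
finger_gap: 0.106
gripper_force: 41.4
```

```bash
python3 feel.py 4
```

```text
t 14.53 tq [0.953 1.275 0.024] sd 0.012 F [-5.2  3.9 13.7] tz [0.022 0.043 0.01  0.023] j6tq [0.342 0.109 0.041 0.028] j6 -0.1698 pos [ 0.4276 -0.0544  0.0643] yaw_y 1.4657 gap 0.107 gf 41.4
```

In the tool's units: -0.1 rad / 3.1416 = -0.0318.

Emit:
carry_out([
  {"x": 0, "y": 0, "z": 0, "roll": -0.0159, "fingers": 0.05},
  {"x": 0, "y": 0, "z": 0, "roll": -0.0318, "fingers": 0.05},
  {"x": 0, "y": 0, "z": 0, "roll": -0.0318, "fingers": 0.05},
])

```text
t: 14.78
eef_pos: [0.4277, -0.0542, 0.0643]
tool_rot: [0.103, 0.995, 0.002, -0.001]
force: [-5.9, 3.9, 14.0]
finger_gap: 0.106
gripper_force: 41.4
```

```bash
python3 feel.py 4
```

```text
t 14.93 tq [1.04  1.234 0.038] sd 0.025 F [-5.5  4.4 13.8] tz [0.019 0.072 0.009 0.051] j6tq [0.342 0.109 0.04  0.027] j6 -0.0698 pos [ 0.4277 -0.0542  0.0643] yaw_y 1.3657 gap 0.106 gf 41.4
```

In the tool's units: -0.1 rad / 3.1416 = -0.0318.

Emit:
carry_out([
  {"x": 0, "y": 0, "z": 0, "roll": -0.0159, "fingers": 0.05},
  {"x": 0, "y": 0, "z": 0, "roll": -0.0318, "fingers": 0.05},
  {"x": 0, "y": 0, "z": 0, "roll": -0.0318, "fingers": 0.05},
])

```text
t: 15.18
eef_pos: [0.4277, -0.0541, 0.0643]
tool_rot: [0.153, 0.988, 0.002, -0.001]
force: [-5.1, 4.6, 14.4]
finger_gap: 0.103
gripper_force: 41.4
```

```bash
python3 feel.py 4
```

```text
t 15.33 tq [1.126 1.209 0.022] sd 0.017 F [-5.3  4.8 14. ] tz [0.02  0.004 0.014 0.051] j6tq [0.342 0.108 0.04  0.027] j6 0.0302 pos [ 0.4277 -0.0541  0.0643] yaw_y 1.2657 gap 0.102 gf 41.4
```

Turned 2.28 so far; at most about 0.6 left.

In the tool's units: -0.1 rad / 3.1416 = -0.0318.

Emit:
carry_out([
  {"x": 0, "y": 0, "z": 0, "roll": -0.0159, "fingers": 0.05},
  {"x": 0, "y": 0, "z": 0, "roll": -0.0318, "fingers": 0.05},
  {"x": 0, "y": 0, "z": 0, "roll": -0.0318, "fingers": 0.05},
])

```text
t: 15.58
eef_pos: [0.4277, -0.0539, 0.0643]
tool_rot: [0.202, 0.979, 0.002, -0.001]
force: [-4.7, 4.9, 13.5]
finger_gap: 0.109
gripper_force: 41.4
```

```bash
python3 feel.py 4
```

```text
t 15.73 tq [1.213 1.216 0.032] sd 0.021 F [-4.8  4.9 13.6] tz [ 0.03   0.045 -0.     0.054] j6tq [0.341 0.108 0.039 0.027] j6 0.1302 pos [ 0.4277 -0.0539  0.0643] yaw_y 1.1658 gap 0.107 gf 41.4
```

In the tool's units: -0.1 rad / 3.1416 = -0.0318.

Emit:
carry_out([
  {"x": 0, "y": 0, "z": 0, "roll": -0.0159, "fingers": 0.05},
  {"x": 0, "y": 0, "z": 0, "roll": -0.0318, "fingers": 0.05},
  {"x": 0, "y": 0, "z": 0, "roll": -0.0318, "fingers": 0.05},
])

```text
t: 15.98
eef_pos: [0.4278, -0.0538, 0.0643]
tool_rot: [0.251, 0.968, 0.002, -0.001]
force: [-4.7, 5.1, 13.8]
finger_gap: 0.11
gripper_force: 41.4
```

```bash
python3 feel.py 4
```

```text
t 16.13 tq [1.303 1.18  0.045] sd 0.014 F [-4.9  5.2 13.4] tz [0.05  0.025 0.063 0.043] j6tq [0.366 0.131 0.062 0.049] j6 0.2302 pos [ 0.4278 -0.0538  0.0643] yaw_y 1.0659 gap 0.108 gf 41.4
```

In the tool's units: -0.035 rad / 3.1416 = -0.0111.

Emit:
carry_out([
  {"x": 0, "y": 0, "z": 0, "roll": -0.0064, "fingers": 0.05},
  {"x": 0, "y": 0, "z": 0, "roll": -0.0111, "fingers": 0.05},
  {"x": 0, "y": 0, "z": 0, "roll": -0.0111, "fingers": 0.05},
])

```text
t: 16.38
eef_pos: [0.4278, -0.0537, 0.0643]
tool_rot: [0.267, 0.964, 0.002, -0.001]
force: [-4.8, 6.1, 12.9]
finger_gap: 0.104
gripper_force: 41.4
```

```bash
python3 feel.py 6
```

```text
t 16.63 tq [1.34  1.166 0.106] sd 0.028 F [-5.   5.7 13.4] tz [0.101 0.099 0.086 0.077 0.111 0.163] j6tq [0.203 0.13  0.109 0.105 0.104 0.104] j6 0.2646 pos [ 0.4278 -0.0538  0.0643] yaw_y 1.0312 gap 0.113 gf 41.4
```

In the tool's units: -0.04 rad / 3.1416 = -0.0127.

Emit:
carry_out([
  {"x": 0, "y": 0, "z": 0, "roll": -0.0064, "fingers": 0.05},
  {"x": 0, "y": 0, "z": 0, "roll": -0.0127, "fingers": 0.05},
  {"x": 0, "y": 0, "z": 0, "roll": -0.0127, "fingers": 0.05},
])

```text
t: 16.88
eef_pos: [0.4278, -0.0537, 0.0643]
tool_rot: [0.286, 0.958, 0.002, -0.001]
force: [-4.3, 5.4, 14.1]
finger_gap: 0.106
gripper_force: 41.4
```

```bash
python3 feel.py 6
```

```text
t 17.13 tq [1.363 1.154 0.182] sd 0.02 F [-4.6  6.  13.4] tz [0.187 0.187 0.145 0.173 0.199 0.204] j6tq [0.296 0.202 0.174 0.169 0.168 0.168] j6 0.3045 pos [ 0.4279 -0.0537  0.0643] yaw_y 0.9914 gap 0.111 gf 41.4
```

In the tool's units: 0.6 rad / 3.1416 = 0.191.

Emit:
carry_out([
  {"x": 0, "y": 0, "z": 0, "roll": 0.0255, "fingers": 0.05},
  {"x": 0, "y": 0, "z": 0, "roll": 0.0509, "fingers": 0.05},
  {"x": 0, "y": 0, "z": 0, "roll": 0.0764, "fingers": 0.05},
  {"x": 0, "y": 0, "z": 0, "roll": 0.1019, "fingers": 0.05},
  {"x": 0, "y": 0, "z": 0, "roll": 0.1273, "fingers": 0.05},
  {"x": 0, "y": 0, "z": 0, "roll": 0.1528, "fingers": 0.05},
  {"x": 0, "y": 0, "z": 0, "roll": 0.1783, "fingers": 0.05},
  {"x": 0, "y": 0, "z": 0, "roll": 0.191, "fingers": 0.05},
])

```text
t: 17.8
eef_pos: [0.4277, -0.0545, 0.0643]
tool_rot: [-0.011, 1.0, 0.001, -0.001]
force: [-5.4, 3.6, 13.7]
finger_gap: 0.106
gripper_force: 41.4
```

In the tool's units: 0.6 rad / 3.1416 = 0.191.

Emit:
carry_out([
  {"x": 0, "y": 0, "z": 0, "roll": 0.0255, "fingers": 0.05},
  {"x": 0, "y": 0, "z": 0, "roll": 0.0509, "fingers": 0.05},
  {"x": 0, "y": 0, "z": 0, "roll": 0.0764, "fingers": 0.05},
  {"x": 0, "y": 0, "z": 0, "roll": 0.1019, "fingers": 0.05},
  {"x": 0, "y": 0, "z": 0, "roll": 0.1273, "fingers": 0.05},
  {"x": 0, "y": 0, "z": 0, "roll": 0.1528, "fingers": 0.05},
  {"x": 0, "y": 0, "z": 0, "roll": 0.1783, "fingers": 0.05},
  {"x": 0, "y": 0, "z": 0, "roll": 0.191, "fingers": 0.05},
])

```text
t: 18.47
eef_pos: [0.428, -0.0553, 0.0643]
tool_rot: [-0.306, 0.952, 0.001, -0.001]
force: [-4.2, 1.0, 12.1]
finger_gap: 0.103
gripper_force: 41.2
```

In the tool's units: 0.46 rad / 3.1416 = 0.1464.

Emit:
carry_out([
  {"x": 0, "y": 0, "z": 0, "roll": 0.0255, "fingers": 0.05},
  {"x": 0, "y": 0, "z": 0, "roll": 0.0509, "fingers": 0.05},
  {"x": 0, "y": 0, "z": 0, "roll": 0.0764, "fingers": 0.05},
  {"x": 0, "y": 0, "z": 0, "roll": 0.1019, "fingers": 0.05},
  {"x": 0, "y": 0, "z": 0, "roll": 0.1273, "fingers": 0.05},
  {"x": 0, "y": 0, "z": 0, "roll": 0.1464, "fingers": 0.05},
  {"x": 0, "y": 0, "z": 0, "roll": 0.1464, "fingers": 0.05},
  {"x": 0, "y": 0, "z": 0, "roll": 0.1464, "fingers": 0.05},
])

```text
t: 19.13
eef_pos: [0.4284, -0.0558, 0.0643]
tool_rot: [-0.514, 0.858, 0.0, -0.001]
force: [-3.1, 0.2, 10.4]
finger_gap: 0.107
gripper_force: 40.9
```

```bash
python3 feel.py 5
```

```text
t 19.33 tq [0.051 0.883 0.003] sd 0.02 F [-3.5  0.1 10. ] tz [-0.02   0.038  0.006  0.004 -0.013] j6tq [-0.042 -0.014 -0.009 -0.009 -0.009] j6 -1.3552 pos [ 0.4285 -0.0558  0.0643] yaw_y 2.6499 gap 0.109 gf 40.9
```

Emit:
carry_out([
  {"x": 0, "y": 0, "z": 0, "roll": 0, "fingers": 0.5},
  {"x": 0, "y": 0, "z": 0, "roll": 0, "fingers": 0.5},
  {"x": 0, "y": 0, "z": 0, "roll": 0, "fingers": 0.5},
  {"x": 0, "y": 0, "z": 0, "roll": 0, "fingers": 0.5},
  {"x": 0, "y": 0, "z": 0, "roll": 0, "fingers": 0.5},
])

```text
t: 19.75
eef_pos: [0.4291, -0.0557, 0.0636]
tool_rot: [-0.514, 0.858, 0.0, -0.0]
force: [-0.0, -0.3, -0.3]
finger_gap: 0.502
gripper_force: 0.0
```

In the tool's units: 8 cm / 50 = 0.16, 6 cm / 50 = 0.12.

Emit:
carry_out([
  {"x": 0, "y": 0, "z": 0.04, "roll": 0, "fingers": 0.5},
  {"x": 0, "y": 0, "z": 0.08, "roll": 0, "fingers": 0.5},
  {"x": 0, "y": 0, "z": 0.12, "roll": 0, "fingers": 0.5},
  {"x": 0, "y": 0, "z": 0.16, "roll": 0, "fingers": 0.5},
  {"x": 0, "y": 0, "z": 0.16, "roll": 0, "fingers": 0.5},
  {"x": 0, "y": 0, "z": 0.16, "roll": 0, "fingers": 0.5},
])

```text
t: 20.25
eef_pos: [0.4303, -0.0561, 0.1447]
tool_rot: [-0.514, 0.858, -0.001, 0.001]
force: [-0.0, 0.2, -0.6]
finger_gap: 0.501
gripper_force: 0.0
```

```bash
python3 feel.py 2; python3 look.py 5
```

```text
t 20.3 tq [-0.     0.026 -0.   ] sd 0.022 F [-0.1  0.2 -0.2] tz [-0.022  0.021] j6tq [-0. -0.] j6 -1.3552 pos [ 0.4294 -0.0558  0.1436] yaw_y 2.65 gap 0.496 gf 0.0
20.3 [ 0.42939257 -0.05578075  0.14363643] [-5.13811348e-01  8.57903172e-01 -1.50961528e-04  1.51665356e-04] [-0.276  0.145 -0.464  0.961  0.    -1.355] [-0.07  0.24  0.22] [-0.006  0.064  0.021] [ 0.39256259 -0.1261474   0.28560969] [-0.03752083 -0.15120765  0.95814092  0.24019662]
inner_knob 0.72 [320.6, 209.0] 816 [ 0.4255 -0.063   0.0843] [ 0.4254 -0.0632  0.085 ]
rect (321.0, 214.5) (45.0, 26.0) 90.0
bar_end 0.97 [320.7, 214.2] 816 [ 0.4273 -0.0595  0.0844] [ 0.4272 -0.0597  0.085 ]
ring_lug 0.6 [322.1, 194.2] 3883 [ 0.4216 -0.0677  0.0674] [ 0.425  -0.0609  0.042 ]
bar top pts 514
centre [ 0.4288 -0.0555] z 0.0839 size [0.0097 0.0296] axis ang 1.06
ring (0.428241491317749, -0.05718902871012688) 0.035811375826597214 0.04909560947525554
```

View pics/w5.png

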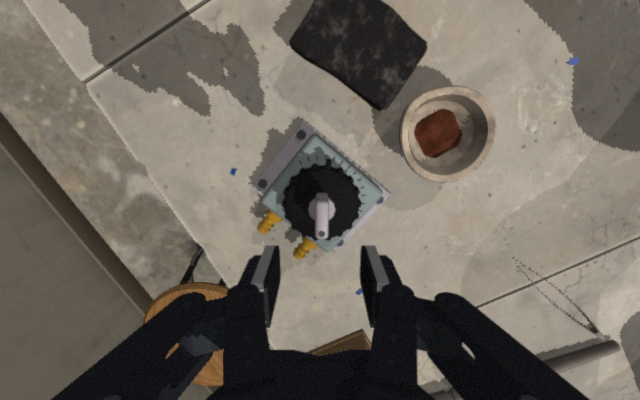

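```bash
python3 -c "
from station import robot
print(robot.job_done())"
```

```text
the job is handed in; nothing more can be done
None
```

I closed the pilot screw until the needle met its seat at about 0.14 N m (snug, well under the 0.4 N m limit), opened it a quarter turn from first touch, let go and handed the job in at about 20 s; the outer ring was never deliberately touched, but I did not measure its angle before and after.

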